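Set out the seasonings on their display risers

TASK

Set out the seasonings for serving. Stand the wooden pepper mill upright in the middle of the lowest round wooden riser, the spice jar on the riser of middle height and the salt shaker on the highest one, and lay the garlic bulb in the white dish. Leave the onion and the tin where they are.

Things in the scene. Friction and masses are not known exactly. Their poses are not given: they have to be found in the camera images.
- pepper_mill: Loose pepper mill of dark brown turned wood, 170 mm tall, standing upright: round body of 58 mm greatest diameter up to 122 mm, then a rounded head about 49 mm across from 123 to 159 mm (good to grip at 137 mm), then a 12 mm metal knob. Head and body are one rigid piece. About 0.18 kg. Origin at the centre of its underside, z along its axis, up.
- spice_jar: Loose spice jar, a glass cylinder 41 mm across and 105 mm tall with a black cap and a dark label, standing upright. About 0.11 kg. Origin at the centre of its underside, z along its axis, up.
- salt_shaker: Loose salt shaker, clear with white salt and a grey top, 90 mm tall, standing upright: about 44 mm across up to 74 mm, its cap about 34 mm across above that. About 0.1 kg. Origin at the centre of its underside, z along its axis, up.
- garlic: Loose pale garlic bulb, about 53 mm across and 53 mm tall, standing stalk up; about 0.03 kg, grip it at mid-height. Origin at the centre of its underside, z up through the stalk.
- riser_low: A turned wooden display riser, a round stand fixed to the worktop: one thick disc, flat top of 100 mm diameter, 18 mm above the worktop (the lowest of three). Origin at the centre of its underside, on the worktop; z up.
- riser_middle: A turned wooden display riser, a round stand fixed to the worktop: foot disc, short column and top disc, flat top of 84 mm diameter, 46 mm above the worktop (the middle one of three). Origin at the centre of its underside, on the worktop; z up.
- riser_high: A turned wooden display riser, a round stand fixed to the worktop: foot disc, column and top disc, flat top of 70 mm diameter, 74 mm above the worktop (the highest of three). Origin at the centre of its underside, on the worktop; z up.
- dish: A plain white ceramic round dish, fixed to the worktop, 136 mm across at the rim and 20 mm high, with a flat inner floor of about 84 mm diameter 5 mm above the worktop and sloping sides. Origin at the centre of its underside; z up.
- onion: Bystander: a loose red onion, about 84 mm across and 82 mm tall. Leave it alone. Origin at the centre of its underside.
- tin: Bystander: a loose closed low food tin, 75 mm across and 58 mm tall. Leave it alone. Origin at the centre of its underside.
Mind the look-alikes: they are no part of the job. Of the things that look like the spice_jar, take the one that is farthest to the robot's right at the start.

How it is judged:
By the outcome, as a careful person would: the job done as asked, in the order asked, and still so for the second after the job is handed in, with the robot touching nothing.
It also fails if it takes over 106 s, if anything falls off the work surface, if the arm or the gripper's body presses on something with over 40 N, if the wrist force passes 120 N, or if a joint passes its speed limit or range.

ROBOT

A 7-joint arm with a two-finger parallel gripper is mounted at the origin on the work surface; the furniture and walls round the work are solid. World frame = base frame: x ahead of the robot, y to its left, z up, the work surface at z = 0. Lengths are in mm, angles in rad, forces in N, time in s.
With the tool pointing down it reaches from about 400 to 850 mm from the base axis. Payload 4.5 kg.
Tool frame: the origin (TCP) lies between the finger pads; the fingertips stand 22 mm ahead of it and the grasp point (between the pads) lies 3 mm ahead of it; z points along the fingers, y is the line along which they close (so a half turn about z gives the same grasp; the last joint's range is limited). The gripper opens to 88 mm and grips with 3 to 60 N. Pads are 18 mm wide; open, the fingers measure 123 mm over their backs; the gripper's body (75 mm by 187 mm) begins 45 mm behind the grasp point.
Start: joints at [-1.222, 0.689, -0.195, 1.565, 0.157, 0.902, -0.215], TCP at [193.497, 594.315, 260.743] pointing down, gripper open.
Joint ranges: [-3.01, 3.01], [-0.46, 2.08], [-1.47, 1.51], [0.13, 2.56], [-1, 4.14], [0.04, 2.09], [-2.66, 2.66]. Speed limits (rad/s): [2.57, 2.57, 3.14, 3.14, 3.14, 3.14, 3.14].

INTERFACE

Orientations are given as a rotation vector (axis times angle).
In Python, from station import env gives the robot as it stands.
- The arm moves only by the tool play_rows, never from a script. Its argument "deltas" is a list of rows, each an object of numbers: "x", "y", "z": the shift along the tool's x, y, z in mm; "roll": the turn about the tool's z in degrees; "gripper": the closure, from -1 (fully open) to 1 (shut). A call has 1 to 20 rows; each row is the pose to reach, as a shift and turn from the pose commanded when the call began, along the tool's axes at that moment; what a row does not reach only later rows make up. A row lasts 1/8 s, in which the tool goes at most 62.5 mm and 10.7 degrees, less where a joint would pass 70% of its speed; a pose out of reach is approached as far as the arm can. A call with a gripper value outside its range is refused whole. The fingers move at their own pace and stop on an object; "grip_force" is the grip in N (left out, the last holds). Time passes only in rows, so rows that repeat a pose let the fingers close. It gives the time, the measured TCP pose, the force, the opening and the grip force at its end, in the units of the state.
- env.read_state(): the state, without advancing time (a new reading comes with each control period).
- env.capture(name): name is "scene" or "top"; returns the picture (480x640x3 uint8, blue, green, red); there is no depth.
- env.get_calibration(name): a dict with "vfov" (degrees; the focal length in pixels is half the picture's height over the tangent of half this angle, whatever the lens; pixels are square), "cx", "cy" (the principal point, pixels), "R" (3x3) and "t" (3): a world point X has camera coordinates R X + t. Camera axes: x right, y down, z forward; pixel columns grow to the right and rows downward; lengths in mm; the calibration is good to about 2 mm. A picture is of the moment at which its call begins. get_calibration takes no time and is no camera call.
- env.finish_job(): hands the job in; it is judged then, once.
Trained networks look in the newest picture that a camera, given by its name, has taken for a name from the list of things; names that differ only in an ending like _2 or _b are one class to them, and where a whole thing is asked for, a point or a joint stands for the part that bears it (a point fixed in the world has none). Each returns a list of dicts, best first, with "p" (0 to 1); they miss things now and then, are a little off and sometimes report something else, mostly with a low value. They report only what shows in the picture. A call takes as long as a camera call. They do not tell look-alikes from the thing itself.
- env.silhouettes(target, camera): "region" (480x640 bool, what is visible of it) and "box" ([left, top, right, bottom] in pixels, round what is visible of it).
The state is a dict: "t": time; "q": joint angles; "joint_vel": joint speeds; "joint_torque": joint torques, N m; "eef_pos": TCP position; "eef_rot": TCP orientation; "contact_force": force on the tool from outside, world axes, zero at the start; "moment": the same for the moment, N m; "opening": finger opening in mm; "grip_force": force on a finger pad.
Only numpy, scipy, OpenCV 4.12 (cv2) and the standard library are available. Lean on these libraries where they do the work, as an engineer would, in place of code of your own. Each camera call takes 0.05 s, during which the arm holds its last target. There are 200 camera calls.

## Working session

There is one attempt and no reset: what is moved stays moved. The work goes in short steps, Python scripts to look and compute and a tool call to move; the robot and the scene stay as the last step left them, time stands still between calls to the robot, and variables do not carry over. Pictures are saved under pics/ and viewed, at most 14 in all, crops included, and the job is handed in when it is done.

Besides the shell and the picture viewer there is one more tool, called after "Request:" as a command line: name --argument value ..., lists and objects as JSON in quotes. play_rows: Moves the arm, as the interface text tells. Its arguments: {"type":"object","properties":{"deltas":{"type":"array"},"grip_force":{"type":"number"}},"required":["deltas"]}

```bash
mkdir -p pics; ls
cat > h.py <<'E'
import numpy as np, cv2
from station import env
from scipy.spatial.transform import Rotation as Ro
def ray(cam,u,v):
    c=env.get_calibration(cam); f=240/np.tan(np.radians(c['vfov'])/2)
    R=np.array(c['R']);t=np.array(c['t'])
    return -R.T@t, R.T@np.array([(u-c['cx'])/f,(v-c['cy'])/f,1.])
def at(cam,u,v,z):
    o,d=ray(cam,u,v); return (o+d*(z-o[2])/d[2])[:2]
def proj(cam,X):
    c=env.get_calibration(cam); f=240/np.tan(np.radians(c['vfov'])/2)
    p=np.array(c['R'])@np.array(X,float)+np.array(c['t']); return np.array([f*p[0]/p[2]+c['cx'],f*p[1]/p[2]+c['cy']])
E
python3 - <<'E'
from h import *
for c in('scene','top'):
    cv2.imwrite(f'pics/{c}0.png',env.capture(c)); k=env.get_calibration(c); print(c,k['vfov'],k['cx'],k['cy'],ray(c,320,240))
    for n in 'pepper_mill spice_jar salt_shaker garlic riser_low riser_middle riser_high dish onion tin'.split():
        for r in env.silhouettes(n,c): print(n,round(r['p'],2),np.round(r['box']), r['region'].sum())
s=env.read_state(); print(s['t'],s['eef_pos'],Ro.from_rotvec(s['eef_rot']).as_matrix().round(3),s['opening'])
E
```

```text
pics
scene 43.201663344152024 320.8189863112975 243.15746839267345 (array([-732.14817883, 1000.58154879,  946.14679252]), array([ 0.66949103, -0.55362449, -0.49528845]))
pepper_mill 0.72 [331. 195. 347. 250.] 793
pepper_mill 0.41 [279. 249. 316. 274.] 628
spice_jar 0.86 [377. 194. 388. 232.] 311
spice_jar 0.75 [368. 227. 384. 261.] 499
spice_jar 0.57 [369. 213. 381. 240.] 149
salt_shaker 0.43 [206. 243. 214. 250.] 36
garlic 0.74 [297. 217. 316. 229.] 157
riser_low 0.92 [281. 250. 316. 275.] 652
riser_middle 0.75 [225. 270. 259. 297.] 822
riser_high 0.72 [260. 220. 282. 250.] 563
dish 0.75 [348. 202. 372. 216.] 346
onion 0.63 [168. 276. 196. 302.] 502
tin 0.87 [396. 195. 421. 216.] 447
top 44.748892736250326 319.87412284407634 239.06277635459773 (array([ 218.86516032,    6.83502413, 1408.8363587 ]), array([ 0.19227512,  0.00790344, -0.98131058]))
pepper_mill 0.94 [350. 228. 378. 259.] 618
spice_jar 0.92 [363. 288. 387. 311.] 382
spice_jar 0.91 [418. 237. 446. 262.] 430
spice_jar 0.79 [387. 263. 410. 285.] 365
spice_jar 0.61 [392. 299. 413. 318.] 315
salt_shaker 0.56 [200. 179. 218. 196.] 318
garlic 0.72 [350. 174. 370. 196.] 359
riser_low 0.85 [272. 226. 312. 267.] 1291
riser_low 0.57 [199. 178. 218. 197.] 308
riser_middle 0.88 [187. 224. 233. 260.] 1033
riser_high 0.75 [284. 164. 310. 200.] 849
dish 0.62 [404. 165. 459. 217.] 2155
onion 0.82 [135. 195. 170. 226.] 853
tin 0.92 [479. 223. 517. 257.] 994
tin 0.66 [283. 160. 309. 202.] 837
tin 0.3 [418. 240. 447. 263.] 421
1.1 [193.52857129 594.30935104 260.74138393] [[-0.951  0.31   0.   ]
 [ 0.31   0.951  0.   ]
 [-0.     0.    -1.   ]] 88.2907141746747
```

Run:
```python
import cv2
a=cv2.imread('pics/top0.png')[130:340,110:550]; cv2.imwrite('pics/t1.png',cv2.resize(a,(800,382),interpolation=2))
a=cv2.imread('pics/scene0.png')[160:330,150:440]; cv2.imwrite('pics/s1.png',cv2.resize(a,(800,469),interpolation=2))
from h import *
print(env.get_calibration('top')['R'])
for z in(0,100): print([at('top',*p,z).round() for p in((0,0),(640,0),(0,480),(640,480))])
```

```text
[[ 0.02552394 -0.99966886 -0.00327023]
 [-0.98069986 -0.02440502 -0.19399016]
 [ 0.19384611  0.00815851 -0.98099803]]
[array([1130.,  894.]), array([1170., -821.]), array([-81., 734.]), array([ -43., -723.])]
[array([1066.,  831.]), array([1103., -762.]), array([-60., 682.]), array([ -24., -671.])]
```

View pics/t1.png

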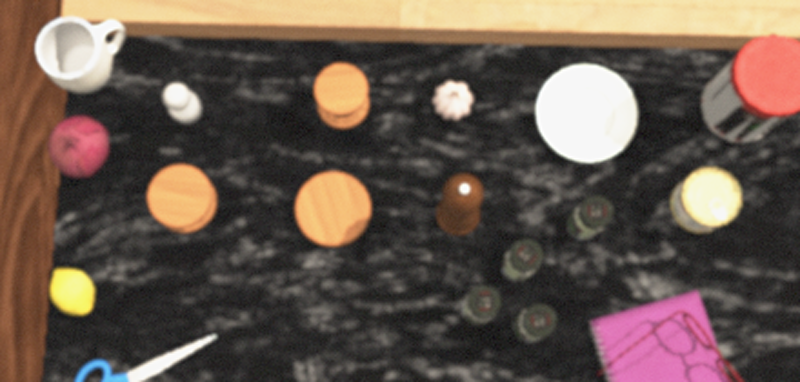

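View pics/s1.png

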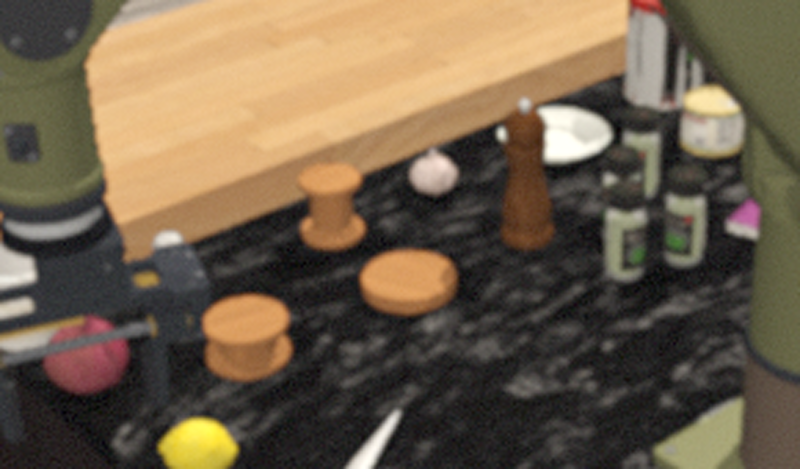

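View pics/top0.png

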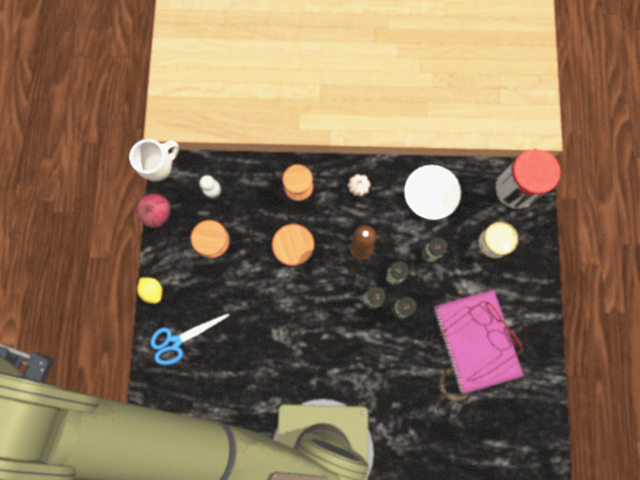

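Look-alike spice jars in the top view sit at (375,297), (397,273), (405,307) and (434,249). The robot's right is image right, so the one at (434,249) fits. I'll confirm it in a crop while fitting positions.

```bash
cat > fit.py <<'E'
from h import *
from scipy.optimize import least_squares
P={'pepper_mill':[(0,29),(60,25),(122,27),(140,24.5),(159,18),(170,6)],'spice_jar':[(0,20.5),(105,20.5)],'salt_shaker':[(0,22),(74,22),(76,17),(90,16)],
'garlic':[(0,15),(10,24),(22,26.5),(35,20),(53,5)],'riser_low':[(0,50),(18,50)],'riser_middle':[(36,42),(46,42)],'riser_high':[(62,35),(74,35)],'dish':[(20,68)],'onion':[(41,42)],'tin':[(0,37.5),(58,37.5)]}
a=np.linspace(0,2*np.pi,40)
def hull(n,xy,cam,dz=0):
    return np.array([proj(cam,(xy[0]+r*np.cos(t),xy[1]+r*np.sin(t),z+dz)) for z,r in P[n] for t in a])
def box(n,xy,cam,dz=0):
    h=hull(n,xy,cam,dz); return np.r_[h.min(0),h.max(0)]
def fit(n,dets,dz=0):
    # dets: list of (cam, box), region boxes cover pixel centres -> compare
    x0=at(dets[0][0],*(np.array(dets[0][1]).reshape(2,2).mean(0)),P[n][-1][0]/2+dz)
    f=lambda x:np.concatenate([box(n,x,c,dz)-np.array(b) for c,b in dets])
    s=least_squares(f,x0,loss='soft_l1',f_scale=1.); return s.x,f(s.x)
E
python3 - <<'E'
from fit import *
T={'pepper_mill':[350,228,378,259],'spice_jar':[418,237,446,262],'salt_shaker':[200,179,218,196],'garlic':[350,174,370,196],'riser_low':[272,226,312,267],'riser_middle':[187,224,233,260],'riser_high':[284,164,310,200],'dish':[404,165,459,217],'onion':[135,195,170,226],'tin':[479,223,517,257]}
S={'pepper_mill':[331,195,347,250],'garlic':[297,217,316,229],'riser_low':[281,250,316,275],'tin':[396,195,421,216]}
for n in T:
    x,r=fit(n,[('top',T[n])]); print(n,x.round(1),r.round(1), end=' ')
    if n in S:
        x,r=fit(n,[('scene',S[n])]); print('| scene',x.round(1),r.round(1),end='')
    print()
for b in([363,288,387,311],[387,263,410,285],[392,299,413,318]): print('jar',fit('spice_jar',[('top',b)])[0].round())
for u,v in((300,148),(300,155)): print('ledge',[at('top',u,v,z).round() for z in(0,40,80)])
im=env.capture('top').astype(float)
for i in range(5): im+=env.capture('top')
im=(im/6).astype(np.uint8)[140:330,340:540]
cv2.imwrite('pics/t2.png',cv2.resize(im,(600,570),interpolation=2))
E
```

```text
Traceback (most recent call last):
  File "fit.py", line 14, in fit
    s=least_squares(f,x0,loss='soft_l1',f_scale=1.); return s.x,f(s.x)
  File "fit.py", line 13, in <lambda>
    f=lambda x:np.concatenate([box(n,x,c,dz)-np.array(b) for c,b in dets])
                               ~~~^^^^^^^^^^
  File "fit.py", line 9, in box
    h=hull(n,xy,cam,dz); return np.r_[h.min(0),h.max(0)]
  File "fit.py", line 7, in hull
    return np.array([proj(cam,(xy[0]+r*np.cos(t),xy[1]+r*np.sin(t),z+dz)) for z,r in P[n] for t in a])
                     ~~~~^^^^^^^^^^^^^^^^^^^^^^^^^^^^^^^^^^^^^^^^^^^^^^^^
  File "h.py", line 11, in proj
    c=env.get_calibration(cam); f=240/np.tan(np.radians(c['vfov'])/2)
ValueError: time passes only in moves, steps and waits
```

Too many calibration calls; I'll cache it.

```bash
sed -i 's/env.get_calibration(cam)/cal(cam)/; 3a from functools import lru_cache\ncal=lru_cache(env.get_calibration)' h.py
cat > m.py <<'E'
from fit import *
T={'pepper_mill':[350,228,378,259],'spice_jar':[418,237,446,262],'salt_shaker':[200,179,218,196],'garlic':[350,174,370,196],'riser_low':[272,226,312,267],'riser_middle':[187,224,233,260],'riser_high':[284,164,310,200],'dish':[404,165,459,217],'onion':[135,195,170,226],'tin':[479,223,517,257]}
S={'pepper_mill':[331,195,347,250],'garlic':[297,217,316,229],'riser_low':[281,250,316,275],'tin':[396,195,421,216]}
for n in T:
    x,r=fit(n,[('top',T[n])]); print(n,x.round(1),r.round(1), end=' ')
    if n in S:
        x,r=fit(n,[('scene',S[n])]); print('| scene',x.round(1),r.round(1),end='')
    print()
for b in([363,288,387,311],[387,263,410,285],[392,299,413,318]): print('jar',fit('spice_jar',[('top',b)])[0].round())
for u,v in((300,148),(300,155)): print('ledge',[at('top',u,v,z).round() for z in(0,40,80)])
im=env.capture('top').astype(float)
for i in range(5): im+=env.capture('top')
im=(im/6).astype(np.uint8)[140:330,340:540]
cv2.imwrite('pics/t2.png',cv2.resize(im,(600,570),interpolation=2))
E
python3 m.py
```

```text
pepper_mill [475.4 -85.6] [ 0.3 -1.2 -0.2  1.5] | scene [481.9 -79.4] [-1.3 -0.2  1.3  0.1]
spice_jar [ 467.3 -246.3] [ 1.3  0.  -1.1 -0. ] 
salt_shaker [608.  289.8] [-2.2 -3.3  3.5  5.5] 
garlic [631.9 -77.2] [-0.7  0.5  0.7 -0.5] | scene [628.8 -69.5] [ 1.3 -2.8 -1.3  2.6]
riser_low [475.3  85.7] [-0.6 -0.3  0.6  0.3] | scene [475.4  85.4] [ 0.4  1.  -0.4 -0.8]
riser_middle [475.5 281.6] [ 4.6  0.4 -5.5 -0.4] 
riser_high [621.4  76. ] [-1.7  3.2  1.8 -3.2] 
dish [ 621.6 -253.8] [-0.1 -0.6  0.1  0.6] 
onion [549.8 424.5] [ 0.1 -1.4 -0.1  1.3] 
tin [ 499.2 -409.8] [-0.2 -0.6  0.2  0.6] | scene [ 490.  -400.5] [ 0.8 -2.4 -0.8  1.9]
jar [ 346. -113.]
jar [ 407. -167.]
jar [ 327. -176.]
ledge [array([732.,  75.]), array([717.,  73.]), array([703.,  71.])]
ledge [array([713.,  74.]), array([699.,  73.]), array([685.,  71.])]
```

View pics/t2.png

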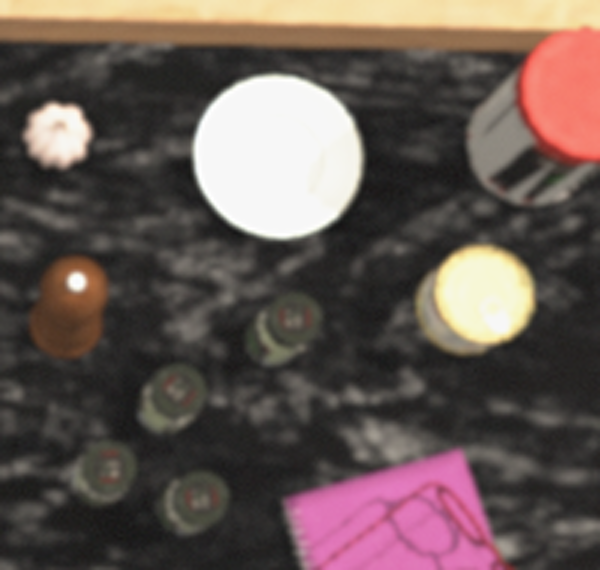

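Crop confirms it: the jar at top-view (434,249) (crop ~(283,328)) is the right-most of the four. The fits for the risers and salt are rough, so I'll refine those by colour segmentation.

```bash
cat > m2.py <<'E'
from fit import *
im=env.capture('top').astype(float)
for i in range(7): im+=env.capture('top')
im=(im/8).astype(np.uint8); hsv=cv2.cvtColor(im,cv2.COLOR_BGR2HSV)
def cc(mask,c):
    n,l,s,_=cv2.connectedComponentsWithStats(mask.astype(np.uint8)); 
    k=l[c[1],c[0]]; x,y,w,h,ar=s[k]; return [x-.5,y-.5,x+w-.5,y+h-.5],ar
wood=(hsv[...,0]>5)&(hsv[...,0]<22)&(hsv[...,1]>100)&(hsv[...,2]>110)
white=(hsv[...,2]>125)
for n,c,m in(('riser_low',(293,245),wood),('riser_middle',(210,238),wood),('riser_high',(298,180),wood),('salt_shaker',(208,184),white),('garlic',(359,186),white),('dish',(432,192),white)):
    b,ar=cc(m,c)
    f=lambda x:(box(n,x,'top')-b)[[0,1,2] if n!='dish' else [0,1,2,3]]
    s=least_squares(f,at('top',*c,P[n][-1][0]/2)); print(n,b,ar,s.x.round(1),(box(n,s.x,'top')-b).round(1))
cv2.imwrite('pics/t3.png',cv2.resize(im[150:270,180:400],(800,436),interpolation=2))
o,d=ray('top',300,155)
E
python3 m2.py
```

```text
riser_low [np.float64(271.5), np.float64(223.5), np.float64(314.5), np.float64(265.5)] 1421 [480.8  83.4] [ 0.9  0.  -0.9 -0.4]
riser_middle [np.float64(189.5), np.float64(219.5), np.float64(229.5), np.float64(257.5)] 1182 [487.4 282.4] [ 2.1  0.  -2.1 -2.8]
riser_high [np.float64(281.5), np.float64(163.5), np.float64(313.5), np.float64(200.5)] 939 [630.8  75.1] [ 1.3  0.  -1.3 -7.4]
salt_shaker [np.float64(198.5), np.float64(174.5), np.float64(220.5), np.float64(196.5)] 347 [611.1 290.2] [-0.8 -0.   0.9  3.8]
garlic [np.float64(347.5), np.float64(173.5), np.float64(370.5), np.float64(195.5)] 370 [634.5 -74.7] [ 0.8  0.  -0.8 -1. ]
dish [np.float64(403.5), np.float64(164.5), np.float64(460.5), np.float64(219.5)] 2477 [ 619. -255.] [ 0.9  0.9 -0.9 -0.9]
```

View pics/t3.png

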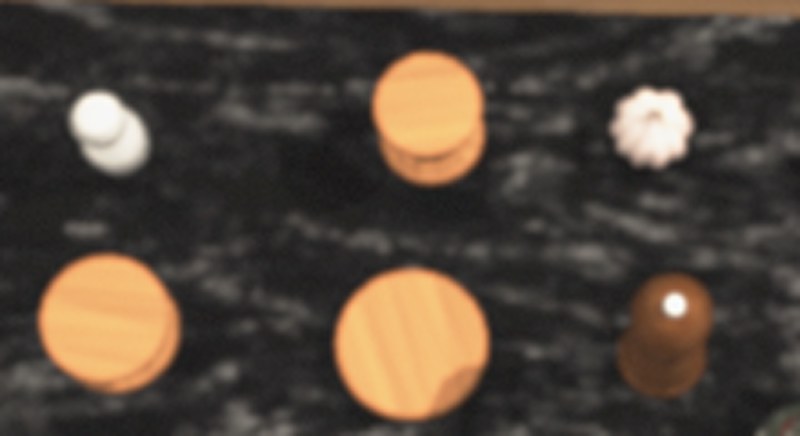

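Run:
```python
from h import *
for n,U,V,z in(('high',428,104,74),('mid',104,320,46),('low',411,341,18),('millknob',675,304,165),('saltcap',98,118,88),('garlic',652,127,26)):
    print(n,at('top',180+(U+.5)/3.636-.5,150+(V+.5)/3.636-.5,z).round(1))
for U,V in((283,328),(292,319)): print('jarcap',at('top',340+(U+.5)/3-.5,140+(V+.5)/3-.5,105).round(1))
print('px mm', at('top',300,200,0)-at('top',301,201,0))
s=env.read_state();print(s['t'],s['q'])
```

```text
high [629.   75.4]
mid [485.  284.5]
low [481.3  84.2]
millknob [480.  -81.4]
saltcap [610.  288.2]
garlic [631.3 -74.4]
jarcap [ 460. -242.]
jarcap [ 467.1 -248.9]
px mm [2.51544391 2.57813195]
1.8 [-1.22222426  0.68910581 -0.19462515  1.56531007  0.15727659  0.90252542
 -0.21509074]
```

Request:
play_rows --deltas '[{"x":-110,"y":-66,"z":-20,"roll":-9,"gripper":-1},{"x":-220,"y":-132,"z":-20,"roll":-18,"gripper":-1},{"x":-335,"y":-200,"z":-20,"roll":-18,"gripper":-1},{"x":-335,"y":-200,"z":-20,"roll":-18,"gripper":-1},{"x":-335,"y":-200,"z":-20,"roll":-18,"gripper":-1},{"x":-335,"y":-200,"z":-20,"roll":-18,"gripper":-1},{"x":-335,"y":-200,"z":-20,"roll":-18,"gripper":-1},{"x":-481,"y":-554,"z":-20,"roll":-18,"gripper":-1},{"x":-481,"y":-554,"z":-20,"roll":-18,"gripper":-1},{"x":-481,"y":-554,"z":-20,"roll":-18,"gripper":-1},{"x":-481,"y":-554,"z":-20,"roll":-18,"gripper":-1},{"x":-481,"y":-554,"z":-20,"roll":-18,"gripper":-1},{"x":-481,"y":-554,"z":-20,"roll":-18,"gripper":-1},{"x":-481,"y":-554,"z":-20,"roll":-18,"gripper":-1},{"x":-481,"y":-554,"z":-20,"roll":-18,"gripper":-1},{"x":-481,"y":-554,"z":-20,"roll":-18,"gripper":-1},{"x":-481,"y":-554,"z":-20,"roll":-18,"gripper":-1}]' --grip_force 15

```text
t: 3.92
eef_pos: [479.5, -79.4, 280.8]
eef_rot: [-0.005, 3.141, 0.001]
contact_force: [-0.3, 0.5, -0.3]
opening: 88.2
grip_force: 0.0
```

Run:
```python
from fit import *
P['riser_high']=[(0,35),(10,35),(62,35),(74,35)];P['riser_middle']=[(0,42),(36,42),(46,42)]
im=env.capture('scene'); cv2.imwrite('pics/s3.png',cv2.resize(im[160:330,150:440],(800,469),interpolation=2))
for n in ('pepper_mill','salt_shaker','garlic','riser_low','riser_middle','riser_high','dish'):
    for r in env.silhouettes(n,'scene')[:2]:
        x,e=fit(n,[('scene',np.array(r['box']))]); print(n,round(r['p'],2),np.round(r['box']),x.round(1),e.round(1))
print(env.read_state()['q'])
```

```text
pepper_mill 0.85 [334. 194. 349. 251.] [478.7 -86.4] [-1.5  1.   1.5 -0.9]
salt_shaker 0.66 [203. 243. 221. 275.] [611.4 293.2] [ 0.2 -0.8 -0.2  0.7]
garlic 0.63 [296. 218. 313. 228.] [636.2 -66.4] [ 0.4 -4.3 -0.4  2.9]
riser_low 0.95 [282. 251. 315. 274.] [476.2  84.4] [-0.3  0.2  0.3 -0.2]
riser_middle 0.83 [221. 270. 257. 297.] [482.4 288.5] [ 1.9 -2.4 -2.1  2. ]
riser_middle 0.47 [330. 196. 347. 254.] [497.6 -91.4] [-5.2 26.7  5.  -4.5]
riser_high 0.56 [258. 222. 279. 254.] [611.9  91.4] [-1.8 -0.4  2.   0.3]
dish 0.66 [350. 205. 368. 218.] [ 602.2 -254.3] [-15.6  -4.6   6.4   1.1]
dish 0.36 [297. 216. 312. 228.] [661.4 -84.9] [-13.9  -6.2  12.6   1.2]
[ 0.31374481  0.49622545 -0.36544179  1.94267285  0.25303045  0.74685105
  1.37192133]
```

View pics/s3.png

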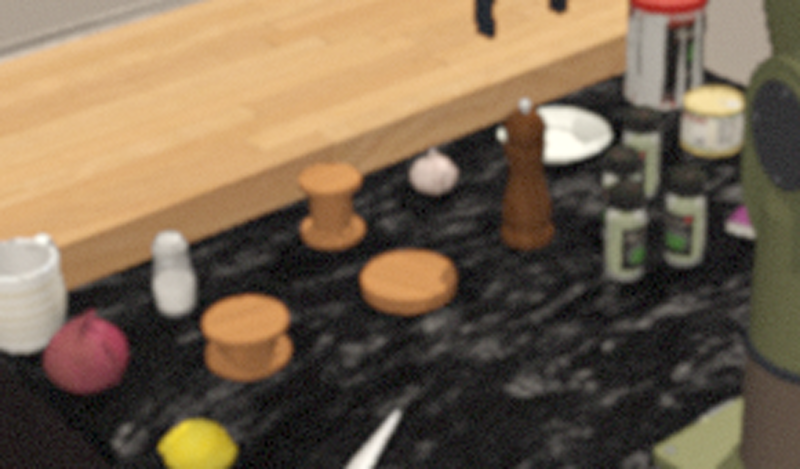

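Run:
```python
from h import *
for n,U,V,z in(('high',330,180,74),('mid',246,318,46),('low',409,276,18),('millknob',525,104,165),('saltcap',170,240,88),('garlic',434,175,24),('jarcap',641,122,102),('dish',562,133,20)):
    print(n,at('scene',150+(U+.5)/2.7586-.5,160+(V+.5)/2.7586-.5,z).round(1))
```

```text
high [620.7  81. ]
mid [485.3 284.2]
low [476.4  86.5]
millknob [479.  -81.1]
saltcap [603.5 294.4]
garlic [626.5 -69.9]
jarcap [ 453.5 -234.4]
dish [ 612.1 -260.9]
```

Request:
play_rows --deltas '[{"y":-1,"z":50,"gripper":-1},{"y":-2,"z":95,"gripper":-1},{"y":-2,"z":125,"gripper":-1},{"y":-2,"z":141,"gripper":-1},{"y":-2,"z":141,"gripper":-1},{"y":-2,"z":141,"gripper":-1},{"y":-2,"z":141,"gripper":0},{"y":-2,"z":141,"gripper":0.3},{"y":-2,"z":141,"gripper":1},{"y":-2,"z":141,"gripper":1},{"y":-2,"z":141,"gripper":1},{"y":-2,"z":141,"gripper":1},{"y":-2,"z":141,"gripper":1}]' --grip_force 15

```text
validation failed for argument at $.de...
```

Request:
play_rows --deltas '[{"x":0,"y":-1,"z":50,"roll":0,"gripper":-1},{"x":0,"y":-2,"z":95,"roll":0,"gripper":-1},{"x":0,"y":-2,"z":125,"roll":0,"gripper":-1},{"x":0,"y":-2,"z":141,"roll":0,"gripper":-1},{"x":0,"y":-2,"z":141,"roll":0,"gripper":-1},{"x":0,"y":-2,"z":141,"roll":0,"gripper":-1},{"x":0,"y":-2,"z":141,"roll":0,"gripper":0},{"x":0,"y":-2,"z":141,"roll":0,"gripper":0.3},{"x":0,"y":-2,"z":141,"roll":0,"gripper":1},{"x":0,"y":-2,"z":141,"roll":0,"gripper":1},{"x":0,"y":-2,"z":141,"roll":0,"gripper":1},{"x":0,"y":-2,"z":141,"roll":0,"gripper":1}]' --grip_force 15

```text
t: 5.82
eef_pos: [479.4, -83.4, 139.8]
eef_rot: [0.001, 3.141, 0.0]
contact_force: [0.1, -0.3, 2.4]
opening: 47.0
grip_force: 14.9
```

Request:
play_rows --deltas '[{"x":0,"y":0,"z":-20,"roll":0,"gripper":1},{"x":0,"y":0,"z":-50,"roll":0,"gripper":1},{"x":0,"y":20,"z":-60,"roll":0,"gripper":1},{"x":0,"y":60,"z":-60,"roll":0,"gripper":1},{"x":0,"y":105,"z":-60,"roll":0,"gripper":1},{"x":0,"y":140,"z":-60,"roll":0,"gripper":1},{"x":0,"y":160,"z":-60,"roll":0,"gripper":1},{"x":0,"y":168,"z":-60,"roll":0,"gripper":1},{"x":0,"y":168,"z":-60,"roll":0,"gripper":1},{"x":0,"y":168,"z":-60,"roll":0,"gripper":1}]'

```text
t: 7.08
eef_pos: [479.2, 83.5, 199.5]
eef_rot: [-0.003, -3.141, 0.001]
contact_force: [0.4, 0.1, -1.4]
opening: 47.1
grip_force: 15.0
```

Run:
```python
from fit import *
for c in('scene','top'):
    im=env.capture(c).astype(float)
    for i in range(3): im+=env.capture(c)
    im=(im/4).astype(np.uint8)
    cv2.imwrite(f'pics/{c}4.png',cv2.resize(im[200:290,260:360] if c=='scene' else im[190:290,230:350],None,fx=4,fy=4,interpolation=2))
a=cv2.imread('pics/scene4.png');b=cv2.imread('pics/top4.png')
w=np.zeros((400,880,3),np.uint8);w[:360,:400]=a;w[:,400:]=b
cv2.imwrite('pics/c4.png',w[:, :800])
```

```text
(no output)
```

View pics/c4.png

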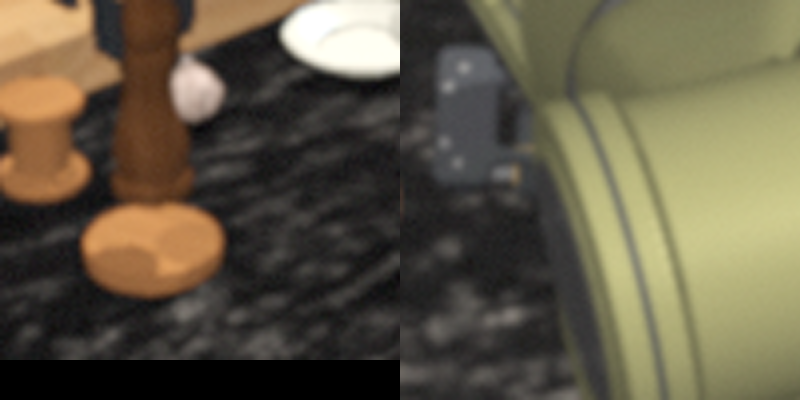

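Run:
```python
from h import *
g=lambda U,V,z:at('scene',260+(U+.5)/4-.5,200+(V+.5)/4-.5,z).round(1)
print(g(152,184,60),g(152,187,60),g(154,239,18))
from fit import *
for xy in((479,84),(477,85)):
  for n in('riser_low',):
    b=box(n,xy,'scene'); print(xy,((b-[260,200,260,200])*4).round())
P['m']=[(0,29)]; print(((box('m',(479,84),'scene',60)-[260,200,260,200])*4).round())
```

```text
[483.9  79.8] [480.5  82.5] [477.6  84.8]
(479, 84) [ 84. 202. 221. 294.]
(477, 85) [ 85. 203. 222. 296.]
[110. 167. 190. 207.]
```

Request:
play_rows --deltas '[{"x":0,"y":0,"z":20,"roll":0,"gripper":1},{"x":0,"y":0,"z":34,"roll":0,"gripper":1},{"x":0,"y":0,"z":39,"roll":0,"gripper":1},{"x":0,"y":0,"z":41.5,"roll":0,"gripper":1},{"x":0,"y":0,"z":41.5,"roll":0,"gripper":1},{"x":0,"y":0,"z":41.5,"roll":0,"gripper":1},{"x":0,"y":0,"z":41.5,"roll":0,"gripper":0},{"x":0,"y":0,"z":41.5,"roll":0,"gripper":-1},{"x":0,"y":0,"z":41.5,"roll":0,"gripper":-1},{"x":0,"y":0,"z":41.5,"roll":0,"gripper":-1},{"x":0,"y":0,"z":0,"roll":0,"gripper":-1},{"x":0,"y":0,"z":-50,"roll":0,"gripper":-1},{"x":0,"y":0,"z":-80,"roll":0,"gripper":-1},{"x":0,"y":0,"z":-80,"roll":0,"gripper":-1}]'

```text
t: 9.22
eef_pos: [480.7, 84.9, 281.7]
eef_rot: [0.002, 3.137, 0.002]
contact_force: [1.0, 0.5, -0.5]
opening: 88.2
grip_force: 0.0
```

Request:
play_rows --deltas '[{"x":2,"y":-40,"z":0,"roll":0,"gripper":-1},{"x":5,"y":-100,"z":0,"roll":0,"gripper":-1},{"x":8,"y":-160,"z":0,"roll":0,"gripper":-1},{"x":10,"y":-220,"z":0,"roll":0,"gripper":-1},{"x":12,"y":-280,"z":0,"roll":0,"gripper":-1},{"x":12,"y":-320,"z":0,"roll":0,"gripper":-1},{"x":12,"y":-330,"z":0,"roll":0,"gripper":-1},{"x":12,"y":-330,"z":0,"roll":0,"gripper":-1},{"x":12,"y":-330,"z":0,"roll":0,"gripper":-1},{"x":12,"y":-330,"z":0,"roll":0,"gripper":-1}]'

```text
t: 10.48
eef_pos: [467.6, -243.6, 279.7]
eef_rot: [-0.004, 3.142, 0.001]
contact_force: [-0.4, -0.5, 0.2]
opening: 88.1
grip_force: 0.0
```

Run:
```python
from fit import *
a=env.capture('scene');b=env.capture('top')
for c in('scene','top'):
  for n in('pepper_mill','riser_low','spice_jar'):
    for r in env.silhouettes(n,c)[:4]:
        x,e=fit(n,[(c,np.array(r['box']))],18 if n=='pepper_mill' else 0); print(c,n,round(r['p'],2),np.round(r['box']),x.round(1),e.round(1))
A=cv2.resize(a[180:280,260:400],None,fx=4,fy=4,interpolation=2); 
B=cv2.resize(b[215:275,265:325],None,fx=4,fy=4,interpolation=2)
w=np.zeros((400,800,3),np.uint8);w[:,:560]=A;w[:240,560:]=B;cv2.imwrite('pics/c5.png',w)
s=env.read_state();print(s['eef_pos'],s['q'])
```

```text
scene pepper_mill 0.71 [289. 209. 307. 265.] [469.9  88.1] [-1.6 -1.4  1.8  0.9]
scene riser_low 0.7 [279. 252. 315. 270.] [487.9  81.8] [ 0.7 -2.5 -0.7  1.9]
scene spice_jar 0.87 [368. 226. 383. 260.] [ 355.2 -111.5] [-0.1 -2.2  0.1  1.4]
scene spice_jar 0.75 [372. 214. 381. 227.] [ 497.3 -252.5] [ -2.4 -19.6   2.    1.7]
scene spice_jar 0.75 [389. 220. 405. 257.] [ 329.7 -175. ] [ 0.5 -0.3 -0.4  0.3]
scene spice_jar 0.64 [290. 212. 306. 266.] [494.6  69. ] [ 0.5 14.3 -0.6 -1.9]
top pepper_mill 0.82 [277. 223. 306. 257.] [475.7  83.6] [ 0.8 -0.  -0.9  0. ]
top pepper_mill 0.33 [406. 163. 457. 218.] [ 617.  -255.8] [ 14.6   2.6  -2.1 -14.2]
top riser_low 0.95 [273. 230. 312. 264.] [475.2  84.5] [-1.4 -4.8  1.4  3.1]
top spice_jar 0.91 [362. 289. 385. 311.] [ 344.  -108.9] [ 0.5  0.1 -0.4 -0.1]
top spice_jar 0.76 [388. 263. 409. 288.] [ 403.6 -166. ] [-1.2  0.6  1.  -0.7]
top spice_jar 0.69 [393. 296. 414. 320.] [ 329.  -178.2] [-1.4  1.2  1.2 -1.5]
top spice_jar 0.64 [417. 238. 447. 263.] [ 464.6 -247.2] [ 2.5  0.3 -1.7 -0.3]
[ 467.2570329  -245.30948182  279.72943258] [ 0.61392048  0.54890395 -0.34609661  1.83005907  0.24801626  0.80492891
  1.71195654]
```

View pics/c5.png

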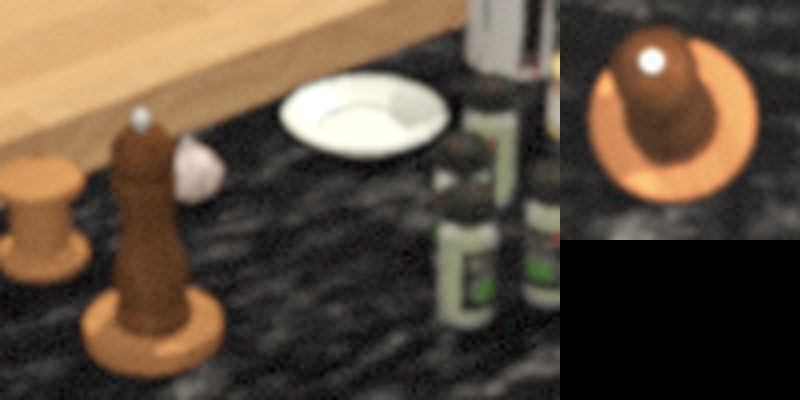

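Mill stands centred on the low riser (crop (655,115) inside the disc). Next, the jar.

Request:
play_rows --deltas '[{"x":1,"y":-1,"z":55,"roll":0,"gripper":-1},{"x":1,"y":-1,"z":110,"roll":0,"gripper":-1},{"x":1,"y":-1,"z":160,"roll":0,"gripper":-1},{"x":1,"y":-1,"z":190,"roll":0,"gripper":-1},{"x":1,"y":-1,"z":205,"roll":0,"gripper":-1},{"x":1,"y":-1,"z":205,"roll":0,"gripper":-1},{"x":1,"y":-1,"z":205,"roll":0,"gripper":-1},{"x":1,"y":-1,"z":205,"roll":0,"gripper":0},{"x":1,"y":-1,"z":205,"roll":0,"gripper":0.3},{"x":1,"y":-1,"z":205,"roll":0,"gripper":1},{"x":1,"y":-1,"z":205,"roll":0,"gripper":1},{"x":1,"y":-1,"z":205,"roll":0,"gripper":1},{"x":1,"y":-1,"z":205,"roll":0,"gripper":1}]' --grip_force 15

```text
t: 12.5
eef_pos: [466.3, -246.6, 74.7]
eef_rot: [0.001, 3.141, -0.0]
contact_force: [-0.3, -1.8, 0.2]
opening: 40.5
grip_force: 15.0
```

Request:
play_rows --deltas '[{"x":0,"y":0,"z":-20,"roll":0,"gripper":1},{"x":0,"y":0,"z":-70,"roll":0,"gripper":1},{"x":0,"y":0,"z":-130,"roll":0,"gripper":1},{"x":0,"y":0,"z":-190,"roll":0,"gripper":1},{"x":0,"y":20,"z":-225,"roll":0,"gripper":1},{"x":-4,"y":70,"z":-235,"roll":0,"gripper":1},{"x":-6,"y":130,"z":-235,"roll":0,"gripper":1},{"x":-8,"y":190,"z":-235,"roll":0,"gripper":1},{"x":-10,"y":250,"z":-235,"roll":0,"gripper":1},{"x":-12,"y":310,"z":-235,"roll":0,"gripper":1},{"x":-14,"y":370,"z":-235,"roll":0,"gripper":1},{"x":-16,"y":430,"z":-235,"roll":0,"gripper":1},{"x":-19,"y":480,"z":-235,"roll":0,"gripper":1},{"x":-19,"y":515,"z":-235,"roll":0,"gripper":1},{"x":-19,"y":531,"z":-235,"roll":0,"gripper":1},{"x":-19,"y":531,"z":-235,"roll":0,"gripper":1},{"x":-19,"y":531,"z":-180,"roll":0,"gripper":1},{"x":-19,"y":531,"z":-120,"roll":0,"gripper":1},{"x":-19,"y":531,"z":-80,"roll":0,"gripper":1},{"x":-19,"y":531,"z":-80,"roll":0,"gripper":1}]'

```text
t: 15.0
eef_pos: [484.4, 280.9, 152.4]
eef_rot: [-0.005, -3.136, 0.009]
contact_force: [0.2, -1.1, -1.6]
opening: 40.6
grip_force: 15.0
```

Run:
```python
from fit import *
a=env.capture('scene').astype(float)
for i in range(3): a+=env.capture('scene')
a=(a/4).astype(np.uint8)[220:310,190:290]
cv2.imwrite('pics/c6.png',cv2.resize(a,None,fx=6,fy=6,interpolation=2))
s=env.read_state();print(s['eef_pos'],s['q'])
P['t']=[(46,42)];P['j']=[(0,20.5)];P['ra']=[(36,42),(46,42)]
g=lambda b:((b-[190,220,190,220])*6).round()
for xy in((485,284),(482,287)): print(g(box('ra',xy,'scene')),g(box('t',xy,'scene')))
print(g(box('j',s['eef_pos'],'scene',s['eef_pos'][2]-75)))
```

```text
[486.95250645 284.69815843 156.79758797] [-0.44276612  0.76382799 -0.28533042  1.84479284  0.36381949  0.58040276
  0.60996759]
[201. 281. 388. 400.] [201. 281. 386. 381.]
[199. 286. 386. 405.] [199. 286. 384. 387.]
[238. 238. 329. 286.]
```

View pics/c6.png

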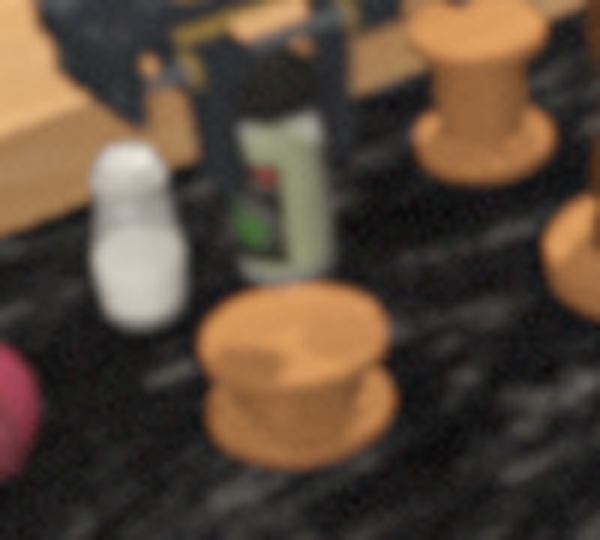

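Request:
play_rows --deltas '[{"x":1,"y":0,"z":0,"roll":0,"gripper":1},{"x":1,"y":0,"z":15,"roll":0,"gripper":1},{"x":1,"y":0,"z":26,"roll":0,"gripper":1},{"x":1,"y":0,"z":31,"roll":0,"gripper":1},{"x":1,"y":0,"z":32,"roll":0,"gripper":1},{"x":1,"y":0,"z":32,"roll":0,"gripper":1},{"x":1,"y":0,"z":32,"roll":0,"gripper":1}]'

```text
t: 16.08
eef_pos: [484.7, 284.8, 123.0]
eef_rot: [0.001, 3.141, 0.001]
contact_force: [-0.2, -0.7, -0.7]
opening: 40.7
grip_force: 15.0
```

Request:
play_rows --deltas '[{"x":0,"y":0,"z":1,"roll":0,"gripper":1},{"x":0,"y":0,"z":2,"roll":0,"gripper":1},{"x":0,"y":0,"z":2,"roll":0,"gripper":1},{"x":0,"y":0,"z":2,"roll":0,"gripper":0},{"x":0,"y":0,"z":2,"roll":0,"gripper":-1},{"x":0,"y":0,"z":2,"roll":0,"gripper":-1},{"x":0,"y":0,"z":2,"roll":0,"gripper":-1},{"x":0,"y":0,"z":-40,"roll":0,"gripper":-1},{"x":0,"y":0,"z":-90,"roll":0,"gripper":-1},{"x":0,"y":0,"z":-120,"roll":0,"gripper":-1},{"x":-50,"y":0,"z":-120,"roll":0,"gripper":-1},{"x":-100,"y":5,"z":-120,"roll":0,"gripper":-1},{"x":-124,"y":5,"z":-120,"roll":0,"gripper":-1},{"x":-124,"y":5,"z":-120,"roll":0,"gripper":-1},{"x":-124,"y":5,"z":-120,"roll":0,"gripper":-1},{"x":-124,"y":5,"z":-120,"roll":0,"gripper":-1}]'

```text
t: 18.08
eef_pos: [607.3, 290.0, 242.9]
eef_rot: [0.001, -3.141, 0.0]
contact_force: [-0.8, -0.0, 0.5]
opening: 88.3
grip_force: 0.0
```

Run:
```python
from fit import *
a=env.capture('scene').astype(float)
for i in range(3): a+=env.capture('scene')
a=(a/4).astype(np.uint8)[220:310,190:290]
cv2.imwrite('pics/c7.png',cv2.resize(a,None,fx=6,fy=6,interpolation=2))
s=env.read_state();print(s['eef_pos'],s['q'])
g=lambda b:((b-[190,220,190,220])*6).round()
for xy in((485,285),(488,282)): print(g(box('spice_jar',xy,'scene',46)))
for xy in((610,290),(606,293)): print('salt',g(box('salt_shaker',xy,'scene')))
```

```text
[608.12459363 289.71782596 242.96859776] [-0.33633568  0.78982252 -0.35100002  1.41650463  0.29688087  0.98740151
  0.81524174]
[225. 108. 337. 355.]
[227. 103. 339. 350.]
salt [ 85. 131. 194. 334.]
salt [ 84. 137. 193. 339.]
```

View pics/c7.png

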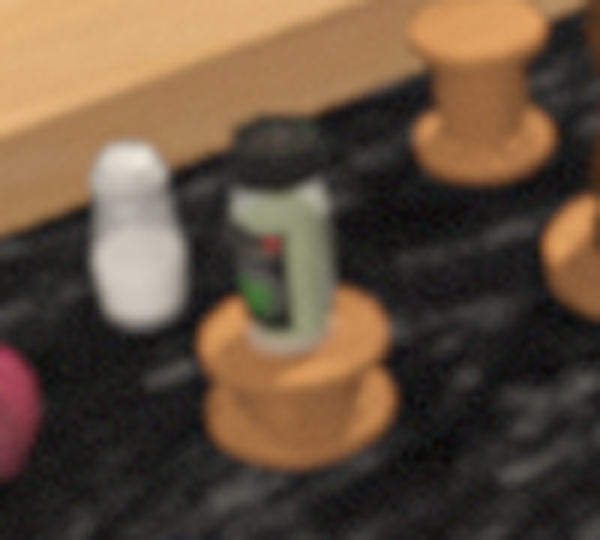

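Request:
play_rows --deltas '[{"x":-2,"y":0,"z":50,"roll":0,"gripper":-1},{"x":-2,"y":0,"z":105,"roll":0,"gripper":-1},{"x":-2,"y":0,"z":150,"roll":0,"gripper":-1},{"x":-2,"y":0,"z":180,"roll":0,"gripper":-1},{"x":-2,"y":0,"z":192,"roll":0,"gripper":-1},{"x":-2,"y":0,"z":192,"roll":0,"gripper":-1},{"x":-2,"y":0,"z":192,"roll":0,"gripper":-1},{"x":-2,"y":0,"z":192,"roll":0,"gripper":0},{"x":-2,"y":0,"z":192,"roll":0,"gripper":0.3},{"x":-2,"y":0,"z":192,"roll":0,"gripper":1},{"x":-2,"y":0,"z":192,"roll":0,"gripper":1},{"x":-2,"y":0,"z":192,"roll":0,"gripper":1},{"x":-2,"y":0,"z":192,"roll":0,"gripper":1}]' --grip_force 15

```text
t: 19.9
eef_pos: [610.6, 289.4, 50.7]
eef_rot: [-0.001, -3.142, 0.0]
contact_force: [0.4, -0.3, 0.8]
opening: 41.4
grip_force: 15.0
```

Request:
play_rows --deltas '[{"x":0,"y":0,"z":-20,"roll":0,"gripper":1},{"x":0,"y":0,"z":-60,"roll":0,"gripper":1},{"x":0,"y":0,"z":-100,"roll":0,"gripper":1},{"x":-2,"y":-25,"z":-110,"roll":0,"gripper":1},{"x":-6,"y":-75,"z":-110,"roll":0,"gripper":1},{"x":-10,"y":-130,"z":-110,"roll":0,"gripper":1},{"x":-14,"y":-180,"z":-110,"roll":0,"gripper":1},{"x":-16,"y":-205,"z":-110,"roll":0,"gripper":1},{"x":-16,"y":-213,"z":-110,"roll":0,"gripper":1},{"x":-16,"y":-213,"z":-105,"roll":0,"gripper":1},{"x":-16,"y":-213,"z":-105,"roll":0,"gripper":1},{"x":-16,"y":-213,"z":-105,"roll":0,"gripper":1},{"x":-16,"y":-213,"z":-105,"roll":0,"gripper":1}]'

```text
t: 21.52
eef_pos: [626.4, 77.5, 155.7]
eef_rot: [-0.001, 3.142, 0.001]
contact_force: [0.3, -0.0, -0.7]
opening: 41.7
grip_force: 15.0
```

Run:
```python
from fit import *
a=env.capture('scene').astype(float)
for i in range(3): a+=env.capture('scene')
a=(a/4).astype(np.uint8)[180:270,220:320]
cv2.imwrite('pics/c8.png',cv2.resize(a,None,fx=6,fy=6,interpolation=2))
s=env.read_state();print(s['eef_pos'],s['q'])
P['t']=[(74,35)];P['j']=[(0,22)];P['ra']=[(62,35),(74,35)]
g=lambda b:((b-[220,180,220,180])*6).round()
for xy in((627,76.5),(623,79)): print(g(box('ra',xy,'scene')),g(box('t',xy,'scene')))
print(g(box('j',s['eef_pos'],'scene',s['eef_pos'][2]-50.7)))
```

```text
[626.4571835   76.69929631 155.73818207] [-0.00526417  0.84289124 -0.34916939  1.63015434  0.38930201  0.73798481
  1.03282216]
[227. 231. 366. 316.] [227. 231. 364. 295.]
[227. 235. 366. 321.] [227. 235. 365. 300.]
[249. 189. 336. 229.]
```

View pics/c8.png

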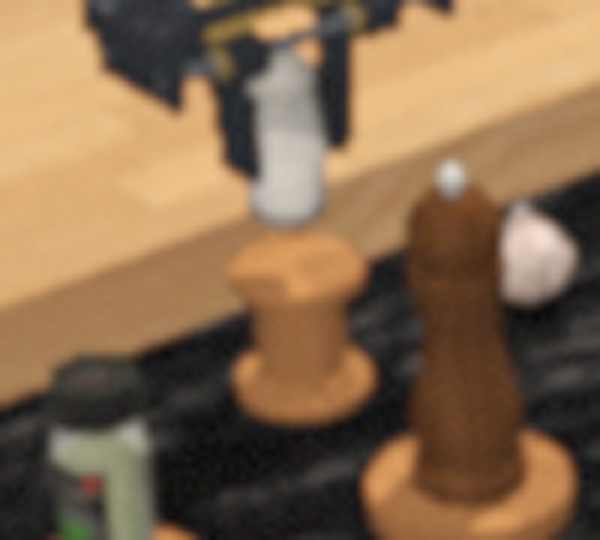

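Request:
play_rows --deltas '[{"x":2,"y":-0.5,"z":12,"roll":0,"gripper":1},{"x":2,"y":-0.5,"z":24,"roll":0,"gripper":1},{"x":2,"y":-0.5,"z":29,"roll":0,"gripper":1},{"x":2,"y":-0.5,"z":31,"roll":0,"gripper":1},{"x":2,"y":-0.5,"z":31,"roll":0,"gripper":1},{"x":2,"y":-0.5,"z":31,"roll":0,"gripper":1}]'

```text
t: 22.48
eef_pos: [624.4, 75.9, 124.9]
eef_rot: [-0.001, -3.142, 0.0]
contact_force: [-2.0, -0.7, 2.5]
opening: 41.9
grip_force: 15.0
```

Request:
play_rows --deltas '[{"x":0,"y":0,"z":0,"roll":0,"gripper":0},{"x":0,"y":0,"z":0,"roll":0,"gripper":-0.5},{"x":0,"y":0,"z":0,"roll":0,"gripper":-1},{"x":0,"y":0,"z":0,"roll":0,"gripper":-1},{"x":0,"y":0,"z":-30,"roll":0,"gripper":-1},{"x":0,"y":0,"z":-80,"roll":0,"gripper":-1},{"x":0,"y":0,"z":-110,"roll":0,"gripper":-1},{"x":-2,"y":-40,"z":-110,"roll":0,"gripper":-1},{"x":-5,"y":-100,"z":-110,"roll":0,"gripper":-1},{"x":-7,"y":-140,"z":-110,"roll":0,"gripper":-1},{"x":-7,"y":-150,"z":-110,"roll":0,"gripper":-1},{"x":-7,"y":-150,"z":-110,"roll":0,"gripper":-1},{"x":-7,"y":-150,"z":-110,"roll":0,"gripper":-1}]'

```text
t: 24.1
eef_pos: [631.5, -71.0, 234.8]
eef_rot: [-0.004, 3.141, 0.003]
contact_force: [-0.3, -0.3, -0.0]
opening: 88.2
grip_force: 0.0
```

Run:
```python
from fit import *
a=env.capture('scene').astype(float);b=env.capture('top')
for i in range(3): a+=env.capture('scene')
a=(a/4).astype(np.uint8)[180:300,200:360]
w=np.zeros((480,800,3),np.uint8);w[:,:640]=cv2.resize(a,None,fx=4,fy=4,interpolation=2)
w[:240,640:]=cv2.resize(b[150:210,280:320],None,fx=4,fy=4,interpolation=2)
cv2.imwrite('pics/c9.png',w)
s=env.read_state();print(s['eef_pos'],s['q'])
g=lambda b:((b-[200,180,200,180])*4).round()
for xy in((632,-75),(628,-70)): print(g(box('garlic',xy,'scene')))
P['j']=[(0,22)]; print(g(box('j',(626,76.5),'scene',74)))
```

```text
[631.4145313  -72.77497542 234.77759497] [ 0.26265287  0.75369254 -0.40965197  1.55150214  0.35188754  0.91009778
  1.30630119]
[396. 133. 461. 203.]
[394. 137. 460. 207.]
[249. 162. 307. 189.]
```

View pics/c9.png

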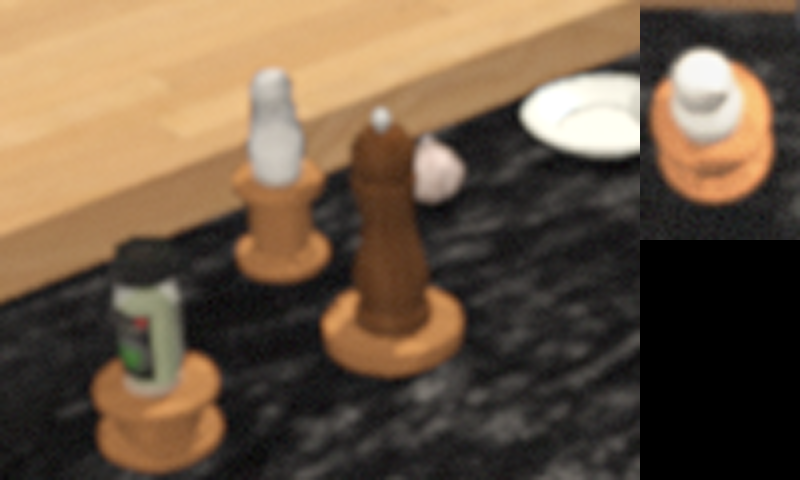

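Request:
play_rows --deltas '[{"x":0,"y":-1,"z":55,"roll":0,"gripper":-1},{"x":0,"y":-1,"z":110,"roll":0,"gripper":-1},{"x":0,"y":-1,"z":160,"roll":0,"gripper":-1},{"x":0,"y":-1,"z":195,"roll":0,"gripper":-1},{"x":0,"y":-1,"z":206,"roll":0,"gripper":-1},{"x":0,"y":-1,"z":206,"roll":0,"gripper":-1},{"x":0,"y":-1,"z":206,"roll":0,"gripper":-1},{"x":0,"y":-1,"z":206,"roll":0,"gripper":0},{"x":0,"y":-1,"z":206,"roll":0,"gripper":0.3},{"x":0,"y":-1,"z":206,"roll":0,"gripper":1},{"x":0,"y":-1,"z":206,"roll":0,"gripper":1},{"x":0,"y":-1,"z":206,"roll":0,"gripper":1}]' --grip_force 7

```text
t: 25.85
eef_pos: [631.4, -74.9, 28.8]
eef_rot: [0.001, 3.142, 0.0]
contact_force: [-0.6, 0.2, 2.0]
opening: 51.2
grip_force: 6.9
```

Request:
play_rows --deltas '[{"x":0,"y":0,"z":-20,"roll":0,"gripper":1},{"x":0,"y":0,"z":-55,"roll":0,"gripper":1},{"x":2,"y":-25,"z":-60,"roll":0,"gripper":1},{"x":5,"y":-75,"z":-60,"roll":0,"gripper":1},{"x":8,"y":-130,"z":-60,"roll":0,"gripper":1},{"x":11,"y":-168,"z":-60,"roll":0,"gripper":1},{"x":11,"y":-180,"z":-60,"roll":0,"gripper":1},{"x":11,"y":-180,"z":-60,"roll":0,"gripper":1},{"x":11,"y":-180,"z":-40,"roll":0,"gripper":1},{"x":11,"y":-180,"z":-20,"roll":0,"gripper":1},{"x":11,"y":-180,"z":-8,"roll":0,"gripper":1},{"x":11,"y":-180,"z":-5,"roll":0,"gripper":1},{"x":11,"y":-180,"z":-5,"roll":0,"gripper":1},{"x":11,"y":-180,"z":-5,"roll":0,"gripper":1}]'

```text
t: 27.6
eef_pos: [620.3, -254.9, 33.4]
eef_rot: [0.001, 3.142, -0.0]
contact_force: [0.8, 0.7, -0.0]
opening: 51.5
grip_force: 7.0
```

Request:
play_rows --deltas '[{"x":0,"y":0,"z":0,"roll":0,"gripper":-0.3},{"x":0,"y":0,"z":0,"roll":0,"gripper":-0.45},{"x":0,"y":0,"z":0,"roll":0,"gripper":-0.45},{"x":0,"y":0,"z":0,"roll":0,"gripper":-0.45},{"x":0,"y":0,"z":-15,"roll":0,"gripper":-0.45},{"x":0,"y":0,"z":-40,"roll":0,"gripper":-0.45},{"x":0,"y":0,"z":-90,"roll":0,"gripper":-0.6},{"x":0,"y":0,"z":-150,"roll":0,"gripper":-1},{"x":50,"y":0,"z":-200,"roll":0,"gripper":-1},{"x":110,"y":20,"z":-230,"roll":0,"gripper":-1},{"x":150,"y":20,"z":-230,"roll":0,"gripper":-1},{"x":150,"y":20,"z":-230,"roll":0,"gripper":-1},{"x":150,"y":20,"z":-230,"roll":0,"gripper":-1}]'

```text
t: 29.22
eef_pos: [471.2, -235.1, 264.7]
eef_rot: [0.001, 3.139, -0.001]
contact_force: [0.7, 1.0, 0.1]
opening: 87.4
grip_force: 0.0
```

Run:
```python
from fit import *
a=env.capture('scene')[170:310,200:400]
b=env.capture('top')[150:270,180:480]
w=np.zeros((600,600,3),np.uint8);w[:360]=cv2.resize(cv2.resize(a,None,fx=3,fy=3),(514,360)) @ np.eye(3,dtype=np.uint8) if 0 else 0
w[:336,:480]=cv2.resize(a,(480,336),interpolation=2);w[340:580]=cv2.resize(b,(600,240),interpolation=2)
cv2.imwrite('pics/c10.png',w)
```

```text
(no output)
```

View pics/c10.png

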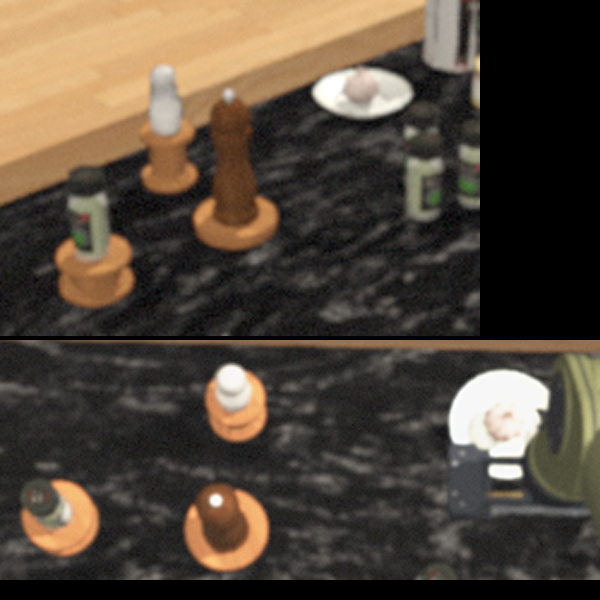

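The final picture shows the mill, jar and salt upright on their risers, with the garlic in the middle of the dish at about (500,420). The gripper is clear of everything.

```bash
python3 -c "
from station import env
print(env.finish_job())"
```

```text
the job is handed in; nothing more can be done
None
```

The job is handed in: the final pictures show the pepper mill, spice jar and salt shaker upright on the low, middle and high risers and the garlic in the white dish, placed in that order, with the onion and tin left alone; about 29 s of the 106 s were used, and no verdict came back.

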